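# Empty the coffee machine's used-capsule bin

### The arm

A 6-joint arm with a two-finger parallel gripper is mounted at the origin on a cart in front of the work surface, level with it; the furniture and walls round the work are solid. World frame = base frame: x ahead of the robot, y to its left, z up, the work surface at z = 0. Lengths are in m, angles in rad, forces in N, time in s.
With the tool pointing down it reaches from about 0.35 to 0.975 m from the base axis. Payload 4.9 kg.
Tool frame: the origin (TCP) lies at the very end of the fingers, on their centre line; the grasp point (between the pads) lies 19 mm behind it; z points along the fingers, y is the line along which they close (so a half turn about z gives the same grasp; the last joint's range is limited). The gripper opens to 85 mm and grips with 20 to 120 N. Pads are 22 mm wide; open, the fingers measure 114 mm over their backs; the gripper's body (76 mm by 85 mm) begins 54 mm behind the grasp point. The pads swing forward as they close: fully open they stand 13 mm farther back than shut.
Start: joints at [-1.26, 0.053, 1.613, -0, 1.476, -0.119], TCP at [0.26, -0.568, 0.231] pointing down, gripper open.
Joint ranges: [-3.01, 3.01], [-1.01, 2.22], [0.06, 2.58], [-1.02, 4.17], [0.09, 2.62], [-3.14, 3.14]. Speed limits (rad/s): [2.57, 2.57, 3.14, 3.14, 3.14, 3.14].

### API

Orientations are given as a unit quaternion [w, x, y, z].
In Python, from plant import manip gives the robot as it stands.
- The arm moves only by the tool play_rows, never from a script. Its argument "series" is a list that holds one entry, the list of rows, each a list of 7 numbers: the shift along the world's x, y, z in m, then the turn, a rotation vector about the world's x, y, z in degrees, then the opening, from 0 (shut) to 1 (fully open). In form: [[[dx, dy, dz, rx, ry, rz, grip], ...]]. A call has 1 to 10 rows; each row shifts and turns the commanded pose from where the row before left it; what a row does not reach is not made up. A row lasts 1/10 s, in which the tool goes at most 50 mm and 8.59 degrees, less where a joint would pass 70% of its speed; a pose out of reach is approached as far as the arm can. A call with a gripper value outside its range is refused whole. The fingers move at their own pace and stop on an object; the grip force is fixed at half the most. Time passes only in rows, so rows that do not move let the fingers close. It gives the time, the measured TCP pose, the force, the opening and the grip force at its end, in the units of the state.
- manip.state(): the state, without advancing time (a new reading comes with each control period).
- manip.grab_frame(name): name is "scene" or "top" or "wrist"; returns a dict with "frame" (420x560x3 uint8, blue, green, red), "mtx" (3x3 intrinsics, pixels), "k1" (the pictures are not rectified: a ray, as slopes to the right and down, at radius r is drawn at 1 + k1 r^2 times it, then the intrinsics apply), "R" (3x3) and "t" (3): a world point X has camera coordinates R X + t. Camera axes: x right, y down, z forward; pixel columns grow to the right and rows downward; lengths in m; the calibration is good to about 2 mm. A picture is of the moment at which its call begins. There is no depth.
- manip.job_done(): hands the job in; it is judged then, once.
The state is a dict: "time": time; "joint_pos": joint angles; "joint_vel": joint speeds; "joint_efforts": joint torques, N m; "tool_pos": TCP position; "tool_rot": TCP orientation; "contact_force": force on the tool from outside, world axes, zero at the start; "ft_torque": the same for the moment, N m; "gripper_width": opening from 0.0 (shut) to 1.0 (fully open); "grasp_force": force on a finger pad.
Only numpy, scipy, OpenCV 4.12 (cv2) and the standard library are available. Lean on these libraries where they do the work, as an engineer would, in place of code of your own. Each camera call takes 0.05 s, during which the arm holds its last target. There are 200 camera calls.

### The job

Empty the used-capsule bin of the coffee machine: draw the bin out by its handle, tip its capsules into the glass dish, then hold the bin up level and still for a moment, clear of everything, to feel by its weight whether a capsule is still stuck inside. If it is heavier than the empty bin, tip it again, until every capsule lies in the dish. Then push the empty bin fully home into the machine until the spring catch clicks behind it, and let go; leave the mug, tea canister, egg timer and salt shaker where they stand.

Things in the scene. Friction and masses are not known exactly. Their poses are not given: they have to be found in the camera images.
- capsule_bin: black open-topped used-capsule bin, 166 mm long, 102 mm wide, 56 mm high, plus a handle; 160 g empty and 60 g more for each capsule in it. Origin: centre of its underside; x points to its back (the end that goes into the machine), y to its left, z up. Walls and floor 3 mm thick; the underside rises to 15 mm over the last 25 mm at the back, as a lead-in. Capsules slide in it on slopes from about 20 degrees
- pour_lip (a point): middle of the bin's pour lip at its back left: bin x = 83, y = 21, z = 17 mm. Here (y from -6 to 48 mm) the bin has no back wall but a ramp at 30 degrees, from the floor at x = 58 mm up to this lip; capsules leave over it when the back is tipped well down (75 degrees or so). Axes as the bin's
- well_wall (a point): middle of the front wall of the closed drip well in the bin's back right corner (bin x = 29, y = -28, z = 28 mm; wall 56 mm high, from x = 24, y = -7 to x = 34, y = -49 mm). With the back tipped down capsules can lodge on this slanting wall; with the bin's left side also 30 degrees lower they slide off it to the ramp. Axes as the bin's
- bin_handle (a point): grasp point: centre of the upper bar of the loop handle at the bin's front, at bin x = -113, y = 0, z = 44 mm. The bar is 22 mm thick along y, 24 mm high (z from 32 to 56 mm) and runs along x from -128 mm to the bin's front wall at -83 mm; the loop below, equally thick, reaches down to z = 10 mm. Axes as the bin's
- coffee_machine: fixed grey and black capsule coffee machine, 214 mm deep, 134 mm wide: a low base (88 mm high, drip grate on top) holds the bin's bay; behind and above stand the column (from x = 21 mm, 251 mm high) and the brew head (underside of spout z = 178 mm, from x = -54 mm). Origin: on its underside, 118 mm behind its front; x points to its back, away from the bay's mouth; z up
- bay_home (a point): where the point 28 mm above the centre of the bin's underside lies when the bin is fully home (33 mm before the machine's origin, 38 mm up). Axes as the machine's; the bin slides in along +x. Bay 107 mm wide, with a flared mouth that begins 85 mm before this point; floor at 10 mm, ceiling at 76 mm above the table; a back wall stops the bin at home
- catch (a joint): spring catch in the right cheek of the bay: how far its round nose is pushed outwards, in m. 0: sprung fully in, behind the bin at home or with the bin out; 0.002 to 0.005 while the bin's back right corner passes it, from about 33 to 3 mm short of home, either way. Passing takes about 5 N along the bay, pushing or pulling
- capsule_a_mid (a point): used coffee capsule, bare aluminium truncated cone, 42 mm across its flange (foil) end, 30 mm at the other, 36 mm high, 60 g; the point is its centre, 18 mm from the foil end, and its z axis runs from foil to tip. It starts somewhere in the bin's tub, foil down; the three are alike
- capsule_b_mid (a point): a second used coffee capsule, bare aluminium truncated cone, 42 mm across its flange (foil) end, 30 mm at the other, 36 mm high, 60 g; the point is its centre, 18 mm from the foil end, and its z axis runs from foil to tip. It starts somewhere in the bin's tub, foil down; the three are alike
- capsule_c_mid (a point): a third used coffee capsule, bare aluminium truncated cone, 42 mm across its flange (foil) end, 30 mm at the other, 36 mm high, 60 g; the point is its centre, 18 mm from the foil end, and its z axis runs from foil to tip. It starts somewhere in the bin's tub, foil down; the three are alike
- glass_dish: heavy rectangular clear-glass dish that stays put on the table, 236 mm along its x, 178 mm along its y, 29 mm high, floor about 7 mm thick; its sloping sides leave a flat floor of about 190 by 130 mm. Origin: centre of its underside
- mug: blue mug, 98 mm high, 85 mm wide, bystander; origin at its underside
- tea_canister: round tea canister with wooden lid, 62 mm across, 85 mm high, bystander; origin at the centre of its underside
- timer: egg timer, ribbed grey cap on a white base, 58 mm across, 54 mm high, bystander; origin at the centre of its underside
- salt: salt shaker, 44 mm across, 90 mm high, bystander; origin at the centre of its underside

How it is judged:
On the way, in this order (a step that is already met when the one before it is completed fails the run):
1. the bin is drawn fully out of the bay (x of capsule_bin in the frame of bay_home below -0.168 m), for 0.1 s.
2. the bin is tipped over the dish (angle between capsule_bin's own z axis and vertical above 0.8 rad and horizontal distance between capsule_bin and glass_dish below 0.2 m), for 0.2 s.
3. with at least one capsule in the dish, the bin is held up level (within 15 degrees) and still, clear of everything but the gripper, to feel its weight (((x of capsule_a_mid in the frame of glass_dish between -0.11 and 0.11 m and y of capsule_a_mid in the frame of glass_dish between -0.082 and 0.082 m and z of capsule_a_mid in the frame of glass_dish between 0 and 0.075 m) or (x of capsule_b_mid in the frame of glass_dish between -0.11 and 0.11 m and y of capsule_b_mid in the frame of glass_dish between -0.082 and 0.082 m and z of capsule_b_mid in the frame of glass_dish between 0 and 0.075 m) or (x of capsule_c_mid in the frame of glass_dish between -0.11 and 0.11 m and y of capsule_c_mid in the frame of glass_dish between -0.082 and 0.082 m and z of capsule_c_mid in the frame of glass_dish between 0 and 0.075 m)) and angle between capsule_bin's own z axis and vertical below 0.26 rad and height (world z) of capsule_bin above 0.04 m and linear speed of capsule_bin below 0.03 m/s and angular speed of capsule_bin below 0.2 rad/s and contact force between capsule_bin and the fingers above 0.5 N and contact force between capsule_bin and glass_dish below 0.05 N and contact force between capsule_bin and coffee_machine below 0.05 N), for 0.4 s.
At the end, for the whole second after the job is handed in: All three capsules lie in the dish (centres inside its rim, under 75 mm above its underside); the bin is level, at rest and fully home in the bay (within 4 mm) with the catch sprung back (under 1.5 mm); the mug, canister, timer and shaker stand upright (x of capsule_a_mid in the frame of glass_dish between -0.11 and 0.11 m and y of capsule_a_mid in the frame of glass_dish between -0.082 and 0.082 m and z of capsule_a_mid in the frame of glass_dish between 0 and 0.075 m and x of capsule_b_mid in the frame of glass_dish between -0.11 and 0.11 m and y of capsule_b_mid in the frame of glass_dish between -0.082 and 0.082 m and z of capsule_b_mid in the frame of glass_dish between 0 and 0.075 m and x of capsule_c_mid in the frame of glass_dish between -0.11 and 0.11 m and y of capsule_c_mid in the frame of glass_dish between -0.082 and 0.082 m and z of capsule_c_mid in the frame of glass_dish between 0 and 0.075 m and x of capsule_bin in the frame of bay_home between -0.004 and 0.004 m and y of capsule_bin in the frame of bay_home between -0.005 and 0.005 m and angle between the x axis of capsule_bin and the x axis of bay_home, either way round below 0.06 rad and angle between capsule_bin's own z axis and vertical below 0.06 rad and value of joint catch below 0.0015 m and linear speed of capsule_bin below 0.02 m/s and angle between each of mug, tea_canister, timer, salt's own z axis and vertical below 0.2 rad); the robot touches nothing.
It fails at once if the mug is pushed more than 3 cm from its place or tipped over (distance of mug from where it was at the start of the episode above 0.03 m or angle between mug's own z axis and vertical above 0.5 rad).
It fails at once if the tea canister is pushed more than 3 cm from its place or tipped over (distance of tea_canister from where it was at the start of the episode above 0.03 m or angle between tea_canister's own z axis and vertical above 0.5 rad).
It fails at once if the egg timer is pushed more than 3 cm from its place or tipped over (distance of timer from where it was at the start of the episode above 0.03 m or angle between timer's own z axis and vertical above 0.5 rad).
It fails at once if the salt shaker is pushed more than 3 cm from its place or tipped over (distance of salt from where it was at the start of the episode above 0.03 m or angle between salt's own z axis and vertical above 0.5 rad).
It also fails if it takes over 72 s, if anything falls off the work surface, if the arm or the gripper's body presses on something with over 40 N, if the wrist force passes 120 N, or if a joint passes its speed limit or range.

## Working session

There is one attempt and no reset: what is moved stays moved. The work goes in short steps, Python scripts to look and compute and a tool call to move; the robot and the scene stay as the last step left them, time stands still between calls to the robot, and variables do not carry over. Pictures are saved under pics/ and viewed, at most 10 in all, crops included, and the job is handed in when it is done.

Besides the shell and the picture viewer there is one more tool, called as name(argument=value, ...) on one line, values as JSON. play_rows: Moves the arm, as the interface text tells. Its arguments: {"type":"object","properties":{"series":{"type":"array"}},"required":["series"]}

```bash
mkdir -p pics
cat > h.py <<'E'
import numpy as np, cv2
from plant import manip
def grab(n,fn=None):
    f=manip.grab_frame(n)
    if fn: cv2.imwrite('pics/'+fn,f['frame']); np.savez('pics/'+fn[:-4],**{k:np.array(v) for k,v in f.items()})
    return f
def load(fn): return dict(np.load('pics/'+fn+'.npz'))
def ray(f,u,v):
    K=np.array(f['mtx']);R=np.array(f['R']);t=np.array(f['t'])
    p=cv2.undistortPoints(np.array([[[u,v]]],float),K,np.array([float(f['k1']),0,0,0]))[0,0]
    return -R.T@t, R.T@np.array([p[0],p[1],1.])
def onz(f,u,v,z):
    c,d=ray(f,u,v); return c+d*(z-c[2])/d[2]
def tri(*obs):
    A=np.zeros((3,3));b=np.zeros(3)
    for f,u,v in obs:
        c,d=ray(f,u,v);d=d/np.linalg.norm(d);P=np.eye(3)-np.outer(d,d);A+=P;b+=P@c
    x=np.linalg.solve(A,b);return x
def proj(f,X):
    p=np.array(f['R'])@X+np.array(f['t']);return cv2.projectPoints(np.array([X],float),cv2.Rodrigues(np.array(f['R']))[0],np.array(f['t'],float),np.array(f['mtx']),np.array([float(f['k1']),0,0,0]))[0][0,0]
E
python3 -c "
from h import *
a=grab('scene','s0.png');b=grab('top','t0.png');grab('wrist','w0.png')
for f in(a,b): print(-np.array(f['R']).T@f['t'])
i=np.vstack([a['frame'],b['frame']]);print(manip.state())
"
```

```text
[-0.05769004 -0.6277003   0.4976402 ]
[-0.09862855 -0.02286814  0.90197293]
{'time': 0.15, 'joint_pos': array([-1.26000120e+00,  5.32233181e-02,  1.61397494e+00, -1.46242521e-05,
        1.47598660e+00, -1.18983978e-01]), 'joint_vel': array([ 0.00154457, -0.00295466, -0.00557975, -0.00188618, -0.00074315,
        0.00228208]), 'joint_efforts': array([-4.97996643e-04, -3.94243205e+01, -3.70721877e+01, -1.40007851e-04,
        4.68088256e-03,  2.20976278e-05]), 'tool_pos': array([ 0.26027624, -0.56769688,  0.23033639]), 'tool_rot': array([-7.91744600e-04,  9.76999493e-01,  2.13240138e-01, -8.34787247e-05]), 'contact_force': array([-0.68265056, -0.92403972, -0.22465381]), 'ft_torque': array([ 0.00584628,  0.00891211, -0.07251851]), 'grasp_force': 0.0, 'gripper_width': 0.9998213176571997}
```

View pics/s0.png

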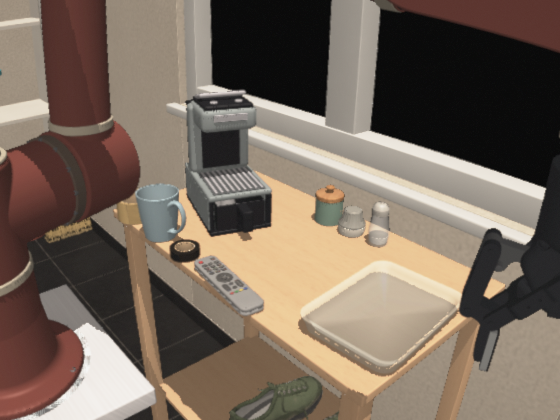

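View pics/t0.png

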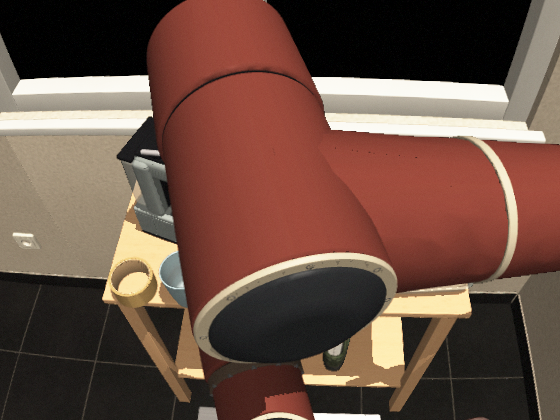

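The scene view shows the machine at about (228,170), with the bin handle at (246,212). The dish is at about (383,312), the mug at (160,212), the canister at (329,206), the timer at (351,223) and the salt at (380,224). In the top view the arm hides most of the scene.

```bash
python3 -c "
from h import *
s=load('s0')
c=s['frame'][80:260,110:410]
cv2.imwrite('pics/c0.png',cv2.resize(c,None,fx=2.66,fy=2.66,interpolation=cv2.INTER_CUBIC))
for n,u,v,z in [('dishL',303,316,.029),('dishB',383,362,.029),('dishR',462,295,.029),('dishT',383,264,.029),('mug bottom',163,236,0),('can bottom',329,221,0),('timer bot',351,234,0),('salt bot',378,243,0),('mach FL bottom',207,229,0),('mach FR bot',270,226,0),('handle',246,208,.05),('machtopFL',206,197,.088),('machtopFR',270,187,.088),('table near corner',345,370,0),('tbl left',125,215,0),('tblright',497,290,0)]:
  print(n,onz(s,u,v,z).round(3))
"
```

```text
dishL [ 0.383 -0.197  0.029]
dishB [ 0.394 -0.341  0.029]
dishR [ 0.619 -0.329  0.029]
dishT [ 0.595 -0.181  0.029]
mug bottom [0.374 0.203 0.   ]
can bottom [0.687 0.036 0.   ]
timer bot [ 0.679 -0.034  0.   ]
salt bot [ 0.693 -0.095  0.   ]
mach FL bottom [0.461 0.172 0.   ]
mach FR bot [0.572 0.099 0.   ]
handle [0.523 0.118 0.05 ]
machtopFL [0.444 0.144 0.088]
machtopFR [0.574 0.103 0.088]
table near corner [ 0.369 -0.298  0.   ]
tbl left [0.356 0.343 0.   ]
tblright [ 0.724 -0.347 -0.   ]
```

View pics/c0.png

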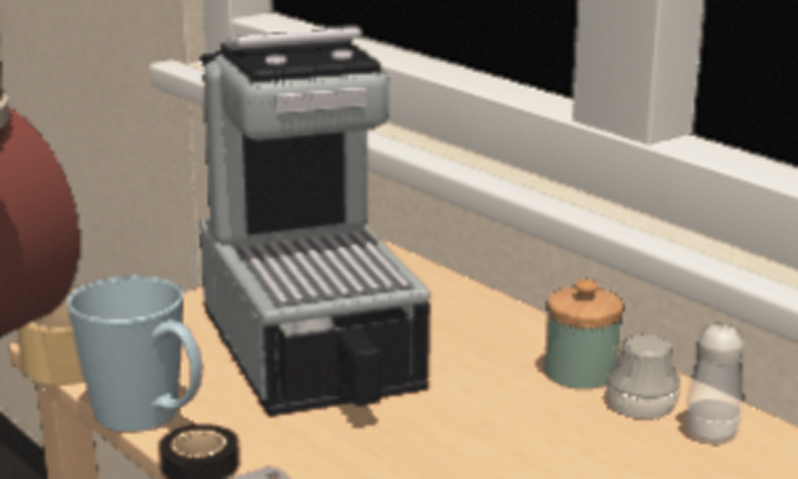

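View pics/w0.png

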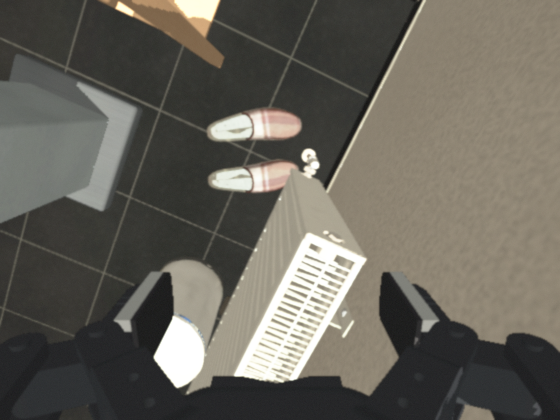

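The crop shows the bay facing front-right. The base's front edge runs from crop (268,327) to (428,293) on top and from (270,410) to (427,386) below, and the handle is at about (362,365). The wrist view shows only the floor, so I'll swing the arm over to clear the top camera and point the wrist camera at the handle.

play_rows(series=[[[0.01, 0.036, 0.003, 0, 0, 2.16, 1], [0.01, 0.036, 0.003, 0, 0, 2.16, 1], [0.01, 0.036, 0.003, 0, 0, 2.16, 1], [0.01, 0.036, 0.003, 0, 0, 2.16, 1], [0.01, 0.036, 0.003, 0, 0, 2.16, 1], [0.01, 0.036, 0.003, 0, 0, 2.16, 1], [0.01, 0.036, 0.003, 0, 0, 2.16, 1], [0.01, 0.036, 0.003, 0, 0, 2.16, 1], [0.01, 0.036, 0.003, 0, 0, 2.16, 1], [0.01, 0.036, 0.003, 0, 0, 2.16, 1]]])

```text
time: 1.15
tool_pos: [0.3604, -0.2066, 0.2612]
tool_rot: [-0.0, 0.92, 0.393, 0.0]
contact_force: [0.7, 0.7, -0.0]
gripper_width: 1.001
grasp_force: 0.0
```

play_rows(series=[[[0.01, 0.036, 0.003, 0, 0, 2.16, 1], [0.01, 0.036, 0.003, 0, 0, 2.16, 1], [0.01, 0.036, 0.003, 0, 0, 2.16, 1], [0.01, 0.036, 0.003, 0, 0, 2.16, 1], [0.01, 0.036, 0.003, 0, 0, 2.16, 1], [0, 0, 0, 0, 0, 0, 1], [0, 0, 0, 0, 0, 0, 1]]])

```text
time: 1.85
tool_pos: [0.4103, -0.0276, 0.2761]
tool_rot: [0.0, 0.878, 0.478, -0.0]
contact_force: [-0.3, -0.1, 0.0]
gripper_width: 0.995
grasp_force: 0.0
```

```bash
python3 -c "
from h import *
s=load('s0')
w=grab('wrist','w1.png');t=grab('top','t1.png')
st=manip.state();print(st['time'],st['tool_pos'],st['tool_rot'],st['joint_pos'])
print('cam',-np.array(w['R']).T@w['t'],np.array(w['R'])[2])
for n,u,v,z in [('remL',197,262,.02),('remR',250,310,.02),('remFar',262,298,.02),('bowl',184,250,.02),('baseTFL',210.8,203,.088),('baseTFR',271,190,.088),('baseBFL',211.5,234,0),('baseBFR',270.5,225,0),('baseTBL',187,165,.088)]: print(n,onz(s,u,v,z).round(3))
cv2.imwrite('pics/wt1.png',np.hstack([cv2.resize(w['frame'],(400,300)),cv2.resize(t['frame'],(400,300))]))
cv2.imwrite('pics/wt1.png',np.vstack([w['frame'][:,:],]))
"
```

```text
1.95 [ 0.41014589 -0.02875653  0.27594277] [-6.03070309e-05  8.78964208e-01  4.76887610e-01 -3.53044119e-04] [-2.51189891e-01 -5.16192283e-01  2.01795104e+00 -3.92979119e-04
  1.64043341e+00  3.25358494e-01]
cam [0.4500484  0.03288434 0.41920702] [-0.15456647 -0.23701208 -0.95913215]
remL [0.355 0.046 0.02 ]
remR [ 0.339 -0.125  0.02 ]
remFar [ 0.374 -0.112  0.02 ]
bowl [0.359 0.097 0.02 ]
baseTFL [0.435 0.115 0.088]
baseTFR [0.565 0.09  0.088]
baseBFL [0.456 0.148 0.   ]
baseBFR [0.576 0.102 0.   ]
baseTBL [0.51  0.319 0.088]
```

View pics/w1.png

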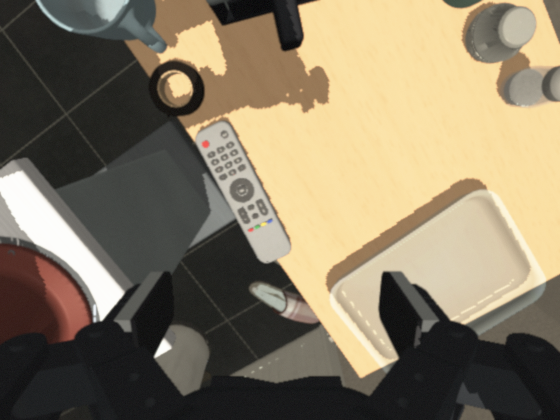

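View pics/t1.png

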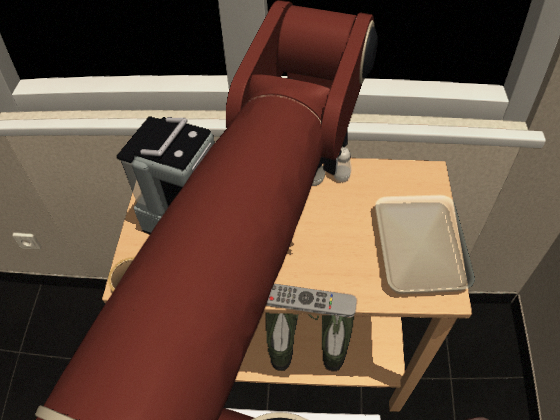

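The wrist view shows the black handle bar pointing down-image, its front end at about (290,47), and the bin front at the top edge. The remote lies along the table's front edge. The top view shows the dish whole, from (376,197) to (470,292). Next I'll shift for a second, better-centred view of the handle.

play_rows(series=[[[0.01, 0.015, 0, 0, 0, 0, 1], [0.01, 0.015, 0, 0, 0, 0, 1], [0.01, 0.015, 0, 0, 0, 0, 1], [0.01, 0.015, 0, 0, 0, 0, 1], [0, 0, 0, 0, 0, 0, 1], [0, 0, 0, 0, 0, 0, 1]]])

```text
time: 2.55
tool_pos: [0.4502, 0.0307, 0.276]
tool_rot: [-0.0, 0.879, 0.477, -0.001]
contact_force: [0.2, -0.3, 0.3]
gripper_width: 0.998
grasp_force: 0.0
```

```bash
python3 -c "
from h import *
w=grab('wrist','w2.png');a=load('w1')
for f in (a,w):
  g=f['frame'].max(2); m=((g<60)*255).astype(np.uint8); m[270:]=0; m[:,:180]=0;m[:,420:]=0
  n,l,st,c=cv2.connectedComponentsWithStats(m)
  for i in range(1,n):
    if st[i,4]>150: print(i,st[i],c[i].round(1))
  # row extents
  for r in range(0,220,8):
    x=np.where(m[r,200:400])[0]
    if len(x): print(r,x.min()+200,x.max()+200,len(x))
cv2.imwrite('pics/w2c.png',cv2.resize(w['frame'][0:230,130:450],None,fx=2.5,fy=2.5,interpolation=cv2.INTER_CUBIC))
t=load('t1')
for u,v in [(376,197),(455,194),(470,292),(388,295)]: print('dish',onz(t,u,v,.029).round(3))
"
```

```text
1 [ 210    0  102   51 2269] [265.1  16.2]
2 [180  63  24  52 589] [192.6  90.3]
3 [180 123  35  59 353] [192.9 149.1]
4 [ 180  220  102   50 2547] [224.3 252.8]
0 226 311 86
8 212 296 85
16 217 298 63
24 222 300 29
32 278 301 24
40 280 301 22
48 282 293 12
80 200 201 2
88 200 203 4
96 200 203 4
160 200 203 4
168 203 207 5
176 210 211 2
118 [ 217   58  125   63 1619] [281.3  87.9]
143 [180 129  25  91 614] [193.  158.1]
150 [193 249  42  21 477] [215.3 262.4]
0 210 243 3
8 213 245 8
16 232 274 7
24 230 290 7
32 220 295 11
40 234 294 11
48 212 297 10
56 214 304 11
64 230 334 33
72 232 305 32
80 250 291 42
88 219 293 48
96 274 295 22
104 276 296 21
112 279 298 20
120 281 287 7
144 200 202 3
152 200 204 5
160 200 203 4
216 201 202 2
dish [ 0.61  -0.168  0.029]
dish [ 0.627 -0.347  0.029]
dish [ 0.381 -0.343  0.029]
dish [ 0.371 -0.18   0.029]
```

View pics/w2c.png

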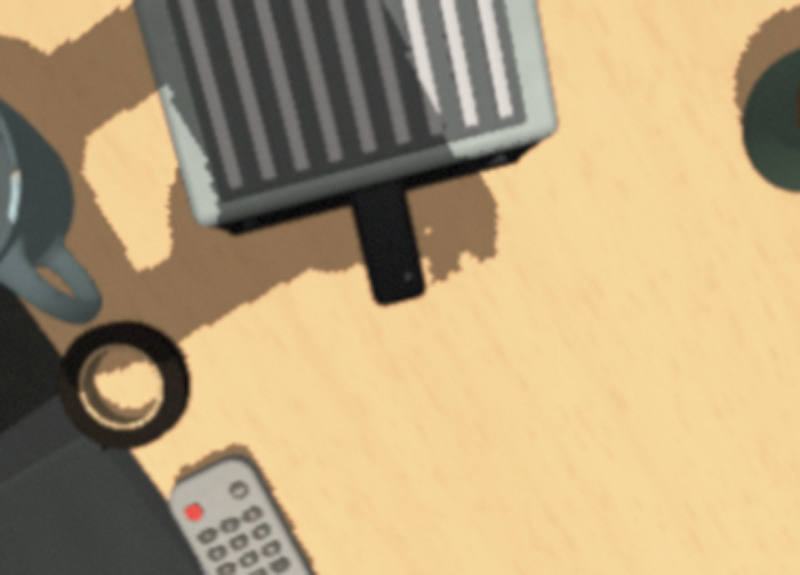

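The crop shows the handle's end corners at w2 pixels (280,122) and (300,117). Its sides meet the front at (271,82) and (293,74). The base's front corners are at (210,90) and (352,52).

```bash
python3 -c "
from h import *
a=load('w1');w=load('w2')
H=tri((a,291.5,47.5),(w,290,119.5));print('tip tri',H)
z=.066
p=[onz(w,*q,z) for q in [(280,122),(300,117),(271,82),(293,74)]]
for q in p: print(q.round(4))
ang=lambda d:np.degrees(np.arctan2(d[1],d[0]))
print('width',np.linalg.norm(p[0]-p[1]),'dirs',ang(p[2]-p[0]),ang(p[3]-p[1]),'end normal',ang(p[1]-p[0])+90)
b=[onz(w,*q,.088) for q in [(210,90),(352,52)]]
print(b, ang(b[1]-b[0])+90, np.linalg.norm(b[1]-b[0]))
# side edges
for q1,q2 in [((187,0),(208,80)),((346,0),(352,48)),]:
  print('side',ang(onz(w,*q1,.088)-onz(w,*q2,.088)))
# grate bar lines (crop px)
for q1,q2 in [((185,0),(236,185)),((373,0),(437,130))]:
  f=lambda q:(130+q[0]/2.5,q[1]/2.5)
  print('grate',ang(onz(w,*f(q1),.088)-onz(w,*f(q2),.088)))
# lower front edge, fit on mask
"
```

```text
tip tri [0.49587409 0.07464853 0.0350621 ]
[0.4864 0.079  0.066 ]
[0.5053 0.0724 0.066 ]
[0.4993 0.1147 0.066 ]
[0.5206 0.1093 0.066 ]
width 0.019988872723747404 dirs 70.08700328248794 67.43271433890375 end normal 70.63191926997835
[array([0.44936484, 0.13742554, 0.088     ]), array([0.57157356, 0.09551603, 0.088     ])] 71.07142251706631 0.12919511610679232
side 69.78495464993324
side 67.57925154364584
grate 71.22091110084266
grate 85.66004554690451
```

play_rows(series=[[[0, 0, 0, 0, 0, 6.75, 1], [0, 0, 0, 0, 0, 6.75, 1], [0, 0, 0, 6.3, -2.23, 0, 1], [0, 0, 0, 6.3, -2.23, 0, 1], [0, 0, 0, 6.3, -2.23, 0, 1], [0, 0, 0, 6.3, -2.23, 0, 1], [0, 0, 0, 6.3, -2.23, 0, 1], [0, 0, 0, 6.3, -2.23, 0, 1], [0, 0, 0, 0, 0, 0, 1]]])

```text
time: 3.5
tool_pos: [0.4492, 0.0296, 0.2738]
tool_rot: [-0.199, 0.769, 0.54, 0.28]
contact_force: [0.0, -0.2, -0.9]
gripper_width: 1.001
grasp_force: 0.0
```

play_rows(series=[[[0.0067, 0.002, -0.032, 0, 0, 0, 1], [0.0067, 0.002, -0.032, 0, 0, 0, 1], [0.0067, 0.002, -0.032, 0, 0, 0, 1], [0.0067, 0.002, -0.032, 0, 0, 0, 1], [0.0067, 0.002, -0.032, 0, 0, 0, 1], [0, 0, 0, 0, 0, 0, 1], [0, 0, 0, 0, 0, 0, 1]]])

```text
time: 4.2
tool_pos: [0.484, 0.0419, 0.117]
tool_rot: [-0.198, 0.767, 0.543, 0.28]
contact_force: [0.1, -0.2, 0.8]
gripper_width: 1.0
grasp_force: 0.0
```

```bash
python3 -c "
from h import *
from scipy.spatial.transform import Rotation as R
s=load('s0');w2=load('w2')
print('tip scene+wrist',tri((s,246.8,211.6),(w2,290,119.5)))
w=grab('wrist','w3.png');st=manip.state();q=st['tool_rot'];M=R.from_quat([q[1],q[2],q[3],q[0]]).as_matrix()
print(st['tool_pos'],st['joint_pos'].round(3));print(M.round(3))
print('expected tip px',proj(w,np.array([.4959,.0757,.066])),proj(w,np.array([.501,.09,.066])))
cv2.imwrite('pics/w3b.png',w['frame'])
"
```

```text
tip scene+wrist [0.49452809 0.07668437 0.0660838 ]
[0.48473049 0.04151068 0.11811077] [-0.461 -0.211  2.177  0.715  1.345 -0.351]
[[ 0.253  0.943  0.216]
 [ 0.722 -0.333  0.606]
 [ 0.644  0.003 -0.765]]
expected tip px [275.24470182 239.68365986] [275.32817846 217.19943697]
```

View pics/w3b.png

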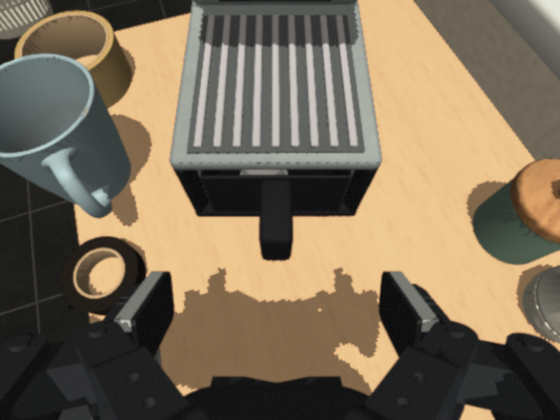

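Scene and wrist triangulation put the top of the handle tip at z = 66 mm, as expected. In this view the handle is centred between the fingers, at about (276,180)–(276,240). I'll advance and grip.

play_rows(series=[[[0.005, 0.015, -0.0195, 0, 0, 0, 1], [0.005, 0.015, -0.0195, 0, 0, 0, 1], [0.005, 0.015, -0.0195, 0, 0, 0, 1], [0.005, 0.015, -0.0195, 0, 0, 0, 1], [0, 0, 0, 0, 0, 0, 1], [0, 0, 0, 0, 0, 0, 0], [0, 0, 0, 0, 0, 0, 0], [0, 0, 0, 0, 0, 0, 0], [0, 0, 0, 0, 0, 0, 0], [0, 0, 0, 0, 0, 0, 0]]])

```text
time: 5.25
tool_pos: [0.5046, 0.1014, 0.0393]
tool_rot: [-0.197, 0.767, 0.542, 0.281]
contact_force: [-0.2, -1.9, 3.5]
gripper_width: 0.252
grasp_force: 59.8
```

play_rows(series=[[[0, 0, 0, 0, 0, 0, 0], [0, 0, 0, 0, 0, 0, 0], [0, 0, 0, 0, 0, 0, 0]]])

```text
time: 5.55
tool_pos: [0.5047, 0.1016, 0.0393]
tool_rot: [-0.198, 0.767, 0.542, 0.281]
contact_force: [-1.1, -2.6, 6.1]
gripper_width: 0.247
grasp_force: 59.9
```

play_rows(series=[[[-0.005, -0.0141, 0, 0, 0, 0, 0], [-0.005, -0.0141, 0, 0, 0, 0, 0], [-0.005, -0.0141, 0, 0, 0, 0, 0], [-0.005, -0.0141, 0, 0, 0, 0, 0], [-0.005, -0.0141, 0, 0, 0, 0, 0], [-0.005, -0.0141, 0, 0, 0, 0, 0], [-0.005, -0.0141, 0, 0, 0, 0, 0], [-0.005, -0.0141, 0, 0, 0, 0, 0], [-0.005, -0.0141, 0, 0, 0, 0, 0], [-0.005, -0.0141, 0, 0, 0, 0, 0]]])

```text
time: 6.55
tool_pos: [0.4535, -0.0392, 0.0381]
tool_rot: [-0.198, 0.767, 0.542, 0.28]
contact_force: [0.4, 0.4, 0.0]
gripper_width: 0.249
grasp_force: 60.0
```

play_rows(series=[[[-0.005, -0.0141, 0.001, 0, 0, 0, 0], [-0.005, -0.0141, 0.001, 0, 0, 0, 0], [-0.005, -0.0141, 0.001, 0, 0, 0, 0], [-0.005, -0.0141, 0.001, 0, 0, 0, 0], [0, 0, 0, 0, 0, 0, 0], [0, 0, 0, 0, 0, 0, 0]]])

```text
time: 7.15
tool_pos: [0.4335, -0.0953, 0.0415]
tool_rot: [-0.198, 0.767, 0.542, 0.28]
contact_force: [-0.6, -0.0, -3.3]
gripper_width: 0.249
grasp_force: 59.9
```

```bash
python3 -c "
from h import *
st=manip.state();print(st)
a=grab('scene','s4.png');t=grab('top','t4.png');w=grab('wrist','w4.png')
im=np.vstack([np.hstack([cv2.resize(a['frame'][80:380,100:500],(400,300)),cv2.resize(w['frame'],(400,300))]),np.hstack([cv2.resize(t['frame'],(400,300))]*2)])
cv2.imwrite('pics/m4.png',im)
"
```

```text
{'time': 7.15, 'joint_pos': array([-0.779658  , -0.02489336,  2.16388735,  0.6336618 ,  1.38937399,
       -0.682271  ]), 'joint_vel': array([ 0.01519135, -0.00321815,  0.00592231,  0.00360286,  0.00705415,
       -0.00081536]), 'joint_efforts': array([-4.97107822e-01, -2.78228134e+01, -2.92897815e+01,  2.20694214e+00,
        1.81703635e+00,  6.58172969e-03]), 'tool_pos': array([ 0.43346144, -0.09528638,  0.04154035]), 'tool_rot': array([-0.19812255,  0.76733173,  0.54202794,  0.27956248]), 'contact_force': array([-0.61945808, -0.00450322, -3.32842553]), 'ft_torque': array([-0.88264259,  0.29804708, -0.02536557]), 'grasp_force': 59.93366360664368, 'gripper_width': 0.24870397285459916}
```

View pics/m4.png

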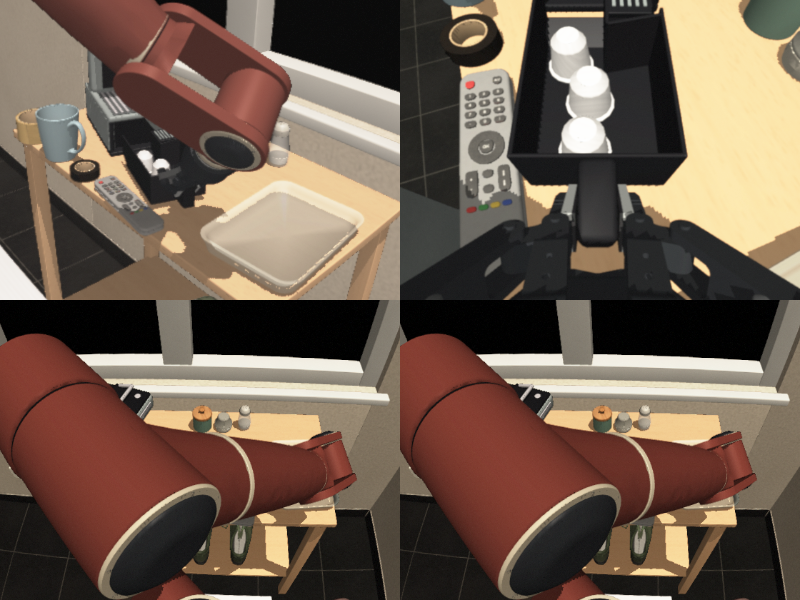

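The bin is out and level with three capsules in its left half. The wrist force of 3.3 N is 340 g, which matches bin plus three capsules. I'll lift it and turn it to heading 0 next to the dish.

play_rows(series=[[[-0.0035, -0.0037, 0.0184, 0, 0, -3, 0], [-0.0035, -0.0037, 0.0184, 0, 0, -3, 0], [-0.0035, -0.0037, 0.0184, 0, 0, -3, 0], [-0.0035, -0.0037, 0.0184, 0, 0, -3, 0], [-0.0035, -0.0037, 0.0184, 0, 0, -3, 0], [-0.0035, -0.0037, 0.0184, 0, 0, -3, 0], [-0.0035, -0.0037, 0.0184, 0, 0, -3, 0], [-0.0035, -0.0037, 0.0184, 0, 0, -3, 0], [-0.0035, -0.0037, 0.0184, 0, 0, -3, 0], [-0.0035, -0.0037, 0.0184, 0, 0, -3, 0]]])

```text
time: 8.3
tool_pos: [0.3983, -0.1316, 0.2262]
tool_rot: [-0.119, 0.882, 0.325, 0.321]
contact_force: [0.1, 0.1, -4.2]
gripper_width: 0.248
grasp_force: 60.0
```

play_rows(series=[[[-0.0035, -0.0037, 0, 0, 0, -5, 0], [-0.0035, -0.0037, 0, 0, 0, -5, 0], [-0.0035, -0.0037, 0, 0, 0, -5, 0], [-0.0035, -0.0037, 0, 0, 0, -5, 0], [-0.0035, -0.0037, 0, 0, 0, -5, 0], [-0.0035, -0.0037, 0, 0, 0, -5, 0], [-0.0035, -0.0037, 0, 0, 0, -5, 0], [-0.0035, -0.0037, 0, 0, 0, -5, 0], [0, 0, 0, 0, 0, 0, 0], [0, 0, 0, 0, 0, 0, 0]]])

```text
time: 9.3
tool_pos: [0.3804, -0.1693, 0.2249]
tool_rot: [-0.006, 0.94, 0.007, 0.34]
contact_force: [-0.3, -0.6, -3.9]
gripper_width: 0.252
grasp_force: 60.0
```

```bash
cat >> h.py <<'E'
from scipy.spatial.transform import Rotation as Ro
# bin pose from tool pose: tool z in bin = (cos50,0,-sin50), tool y = -bin y
def binpose():
    st=manip.state();q=st['tool_rot'];M=Ro.from_quat([q[1],q[2],q[3],q[0]]).as_matrix()
    a=np.radians(50);zb=np.array([np.cos(a),0,-np.sin(a)]);yb=np.array([0,-1.,0])
    B=M@np.c_[np.cross(yb,zb),yb,zb].T
    p=st['tool_pos'];o=p-B@np.array([-.1008,0,.0294])
    return st,B,o,o+B@np.array([.083,.021,.017])
def rep():
    st,B,o,l=binpose()
    print('t',st['time'],'tcp',st['tool_pos'].round(4),'j',st['joint_pos'].round(2),'F',st['contact_force'].round(2),'grip',st['gripper_width'].round(3))
    print('binx',B[:,0].round(3),'biny',B[:,1].round(3),'binz',B[:,2].round(3),'o',o.round(3),'lip',l.round(3))
E
python3 -c "
from h import *
rep()"
```

```text
Traceback (most recent call last):
  File "h.py", line 31, in rep
    print('t',st['time'],'tcp',st['tool_pos'].round(4),'j',st['joint_pos'].round(2),'F',st['contact_force'].round(2),'grip',st['gripper_width'].round(3))
                                                                                                                            ^^^^^^^^^^^^^^^^^^^^^^^^^
AttributeError: 'float' object has no attribute 'round'
```

```bash
sed -i "s/st\['gripper_width'\].round(3)/st['gripper_width']/" h.py; python3 -c "
from h import *
rep()"
```

```text
t 9.3 tcp [ 0.3804 -0.1693  0.2249] j [-0.99 -1.01  2.47  0.6   1.32  0.52] F [-0.32 -0.55 -3.87] grip 0.2523736378119443
binx [ 1.     0.017 -0.005] biny [-0.017  1.     0.006] binz [ 0.005 -0.006  1.   ] o [ 0.481 -0.167  0.195] lip [ 0.564 -0.145  0.212]
```

play_rows(series=[[[0, 0, 0, 0, 4.5, 0, 0], [0, 0, 0, 0, 4.5, 0, 0], [0, 0, 0, 0, 4.5, 0, 0], [0, 0, 0, 0, 4.5, 0, 0], [0, 0, 0, 0, 4.5, 0, 0], [0, 0, 0, 0, 4.5, 0, 0], [0, 0, 0, 0, 4.5, 0, 0], [0, 0, 0, 0, 4.5, 0, 0], [0, 0, 0, 0, 4.5, 0, 0], [0, 0, 0, 0, 4.5, 0, 0]]])

```text
time: 10.3
tool_pos: [0.3809, -0.1699, 0.2261]
tool_rot: [-0.007, 0.999, 0.004, -0.047]
contact_force: [-0.7, -0.6, -3.6]
gripper_width: 0.249
grasp_force: 59.9
```

```bash
python3 -c "
from h import *
rep()"
```

```text
t 10.3 tcp [ 0.3809 -0.1699  0.2261] j [-0.57 -0.41  2.03 -0.04  1.61  0.99] F [-0.69 -0.57 -3.65] grip 0.24911550656295892
binx [ 0.703  0.016 -0.711] biny [-0.007  1.     0.015] binz [ 0.711 -0.005  0.703] o [ 0.431 -0.168  0.134] lip [ 0.501 -0.146  0.087]
```

play_rows(series=[[[0, 0, 0, -3.55, 0, -3.55, 0], [0, 0, 0, -3.55, 0, -3.55, 0], [0, 0, 0, -3.55, 0, -3.55, 0], [0, 0, 0, -3.55, 0, -3.55, 0], [0, 0, 0, -3.55, 0, -3.55, 0], [0, 0, 0, -3.55, 0, -3.55, 0], [0, 0, 0, 0, 0, 0, 0], [0, 0, 0, 0, 0, 0, 0]]])

```text
time: 11.1
tool_pos: [0.3809, -0.17, 0.2259]
tool_rot: [0.168, 0.967, -0.188, -0.043]
contact_force: [-0.3, 0.2, -1.7]
gripper_width: 0.247
grasp_force: 60.2
```

```bash
python3 -c "
from h import *
rep()"
```

```text
t 11.1 tcp [ 0.3809 -0.17    0.2259] j [-0.37 -0.43  2.07 -0.35  1.53  1.6 ] F [-0.32  0.16 -1.72] grip 0.2474678201705971
binx [ 0.615 -0.487 -0.62 ] biny [ 0.348  0.873 -0.341] binz [ 0.707 -0.006  0.707] o [ 0.422 -0.219  0.143] lip [ 0.493 -0.241  0.096]
```

play_rows(series=[[[0.009, 0, 0.003, 0, 5, 0, 0], [0.009, 0, 0.003, 0, 5, 0, 0], [0.009, 0, 0.003, 0, 5, 0, 0], [0.009, 0, 0.003, 0, 5, 0, 0], [0.009, 0, 0.003, 0, 5, 0, 0], [0.009, 0, 0.003, 0, 5, 0, 0], [0.009, 0, 0.003, 0, 5, 0, 0], [0, 0, 0, 0, 0, 0, 0], [0, 0, 0, 0, 0, 0, 0], [0, 0, 0, 0, 0, 0, 0]]])

```text
time: 12.1
tool_pos: [0.4433, -0.1708, 0.2473]
tool_rot: [0.218, 0.909, -0.129, -0.331]
contact_force: [-0.0, 0.6, -1.5]
gripper_width: 0.247
grasp_force: 60.2
```

```bash
python3 -c "
from h import *
rep()
a=grab('scene','s5.png');t=grab('top','t5.png');w=grab('wrist','w5.png')
for n,f in (('s0',a),('t1',t)):
  d=cv2.absdiff(load(n)['frame'],f['frame']).max(2);m=((d>40)*255).astype(np.uint8)
  N,l,st,c=cv2.connectedComponentsWithStats(m)
  print(n,[(st[i].tolist(),onz(f,*c[i],.025).round(3).tolist()) for i in range(1,N) if 40<st[i,4]<3000])
"
```

```text
t 12.1 tcp [ 0.4433 -0.1708  0.2473] j [-0.25  0.12  1.66 -0.53  1.99  1.54] F [-0.03  0.61 -1.53] grip 0.24676445437121763
binx [ 0.15  -0.49  -0.859] biny [ 0.091  0.872 -0.481] binz [ 0.985 -0.006  0.175] o [ 0.429 -0.22   0.156] lip [ 0.461 -0.242  0.077]
s0 [([245, 196, 20, 24, 234], [0.585, 0.158, 0.025]), ([215, 199, 23, 8, 111], [0.538, 0.212, 0.025]), ([171, 201, 13, 14, 68], [0.448, 0.26, 0.025]), ([20, 207, 19, 35, 405], [0.155, 0.382, 0.025]), ([0, 213, 15, 67, 531], [0.087, 0.314, 0.025]), ([156, 241, 18, 13, 133], [0.336, 0.126, 0.025]), ([0, 264, 29, 25, 109], [0.069, 0.194, 0.025]), ([407, 287, 8, 12, 53], [0.565, -0.264, 0.025]), ([48, 289, 60, 46, 1382], [0.114, 0.038, 0.025]), ([416, 288, 17, 16, 171], [0.572, -0.282, 0.025]), ([160, 383, 28, 27, 276], [0.148, -0.211, 0.025]), ([352, 389, 15, 13, 68], [0.329, -0.358, 0.025])]
t1 [([331, 0, 64, 86, 2073], [1.25, -0.196, 0.025]), ([50, 154, 11, 14, 57], [0.701, 0.605, 0.025]), ([453, 233, 9, 24, 66], [0.492, -0.334, 0.025]), ([392, 295, 79, 20, 645], [0.354, -0.267, 0.025]), ([35, 379, 60, 41, 1205], [0.115, 0.4, 0.025]), ([210, 411, 11, 9, 46], [0.126, 0.121, 0.025]), ([254, 411, 54, 9, 171], [0.134, 0.014, 0.025])]
```

play_rows(series=[[[0, 0, 0.02, 0, 0, 0, 0], [0, 0, 0.02, 0, -4, 0, 0], [0, 0.008, 0.005, 0, -5, 0, 0], [0, 0.008, 0, 0, -5, 0, 0], [0, 0.008, 0, 0, -5, 0, 0], [0, 0.008, 0, 0, -5, 0, 0], [0, 0.008, 0, 0, -5, 0, 0], [0, 0.008, 0, 0, -5, 0, 0], [0, 0.008, 0, 0, -5, 0, 0], [0, 0.008, 0, 0, -5, 0, 0]]])

```text
time: 13.25
tool_pos: [0.4433, -0.1063, 0.2941]
tool_rot: [0.154, 0.967, -0.202, 0.035]
contact_force: [0.0, -0.9, -2.0]
gripper_width: 0.246
grasp_force: 60.2
```

play_rows(series=[[[0, 0.006, 0, 0, -5, 0, 0], [0, 0.006, 0, 0, -5, 0, 0], [0, 0.006, 0, 0, -5, 0, 0], [0, 0.006, 0, 0, -5, 0, 0], [0, 0.006, 0, 0, -5, 0, 0], [0, 0.006, 0, 0, -5, 0, 0], [0, 0.006, 0, 0, -5, 0, 0], [0, 0, 0, 0, 0, 0, 0], [0, 0, 0, 0, 0, 0, 0], [0, 0, 0, 0, 0, 0, 0]]])

```text
time: 14.25
tool_pos: [0.4438, -0.0649, 0.2931]
tool_rot: [0.087, 0.912, -0.238, 0.322]
contact_force: [0.3, -0.6, -1.6]
gripper_width: 0.25
grasp_force: 60.2
```

play_rows(series=[[[0, 0, 0, 0, 0, 0, 0], [0, 0, 0, 0, 0, 0, 0], [0, 0, 0, 0, 0, 0, 0], [0, 0, 0, 0, 0, 0, 0], [0, 0, 0, 0, 0, 0, 0]]])

```text
time: 14.75
tool_pos: [0.4437, -0.0646, 0.2916]
tool_rot: [0.086, 0.912, -0.238, 0.322]
contact_force: [0.4, 0.9, -1.3]
gripper_width: 0.248
grasp_force: 60.2
```

```bash
python3 -c "
from h import *
rep()
a=grab('scene','s6.png');rep();t=grab('top','t6.png');w=grab('wrist','w6.png');rep()
im=np.vstack([np.hstack([cv2.resize(a['frame'][160:400,250:550],(400,300)),cv2.resize(w['frame'],(400,300))]),cv2.resize(t['frame'][100:310,180:560],(800,300))])
cv2.imwrite('pics/m6.png',im)
"
```

```text
t 14.75 tcp [ 0.4437 -0.0646  0.2916] j [-0.18 -0.9   2.31 -0.24  1.1   1.94] F [ 0.38  0.92 -1.33] grip 0.24821025999433327
binx [ 0.871 -0.49  -0.019] biny [ 0.49   0.871 -0.004] binz [ 0.019 -0.006  1.   ] o [ 0.531 -0.114  0.26 ] lip [ 0.614 -0.136  0.276]
t 14.8 tcp [ 0.4436 -0.0646  0.2916] j [-0.18 -0.9   2.31 -0.24  1.1   1.94] F [-0.42  1.28 -1.32] grip 0.24599239703773537
binx [ 0.871 -0.49  -0.019] biny [ 0.49   0.871 -0.004] binz [ 0.018 -0.006  1.   ] o [ 0.531 -0.114  0.26 ] lip [ 0.614 -0.136  0.276]
t 14.9 tcp [ 0.4436 -0.0646  0.2917] j [-0.18 -0.9   2.31 -0.24  1.1   1.94] F [ 0.58 -0.23 -1.59] grip 0.25312743604019544
binx [ 0.871 -0.49  -0.019] biny [ 0.49   0.872 -0.004] binz [ 0.018 -0.006  1.   ] o [ 0.531 -0.114  0.26 ] lip [ 0.614 -0.136  0.276]
```

View pics/m6.png

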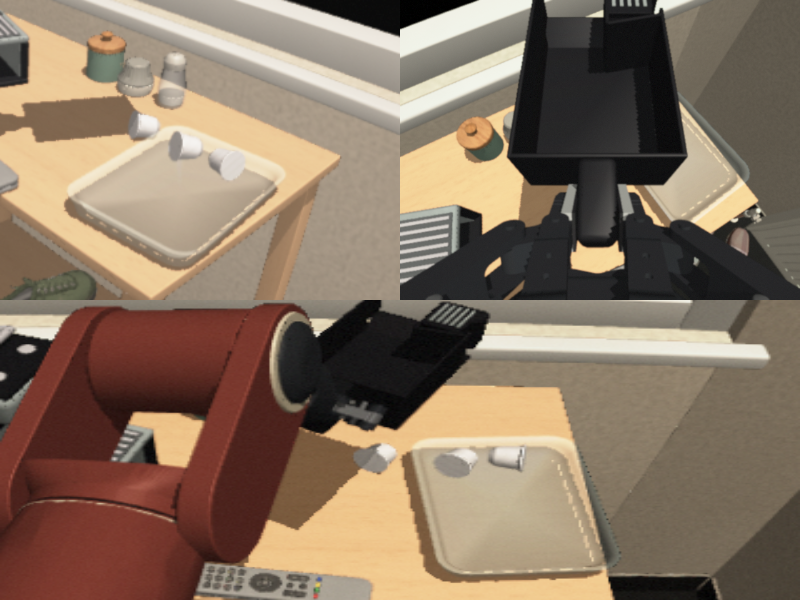

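The last picture shows an empty bin, two capsules in the dish at top-crop (457,462) and (507,458), and one lying on the table just left of the dish at top (359,211) / scene (357,254). The weight of 1.3–1.6 N also says the bin is empty. I'll seat the bin first and then pick up the stray capsule.

play_rows(series=[[[0, -0.002, -0.005, 0, 0, 5, 0], [0, -0.002, -0.005, 0, 0, 5, 0], [0, -0.002, -0.005, 0, 0, 5, 0], [0, -0.002, -0.005, 0, 0, 5, 0], [0, -0.002, -0.005, 0, 0, 5, 0], [0, -0.002, -0.005, 0, 0, 5, 0], [0, -0.002, -0.005, 0, 0, 5, 0], [0, -0.002, -0.005, 0, 0, 5, 0], [0, -0.002, -0.005, 0, 0, 5, 0], [0, -0.002, -0.005, 0, 0, 5, 0]]])

```text
time: 15.9
tool_pos: [0.4434, -0.0853, 0.2416]
tool_rot: [-0.057, 0.927, 0.171, 0.328]
contact_force: [-0.2, -0.3, -1.4]
gripper_width: 0.247
grasp_force: 60.3
```

play_rows(series=[[[-0.001, -0.0018, -0.005, 0, 0, 5, 0], [-0.001, -0.0018, -0.005, 0, 0, 5, 0], [-0.001, -0.0018, -0.005, 0, 0, 5, 0], [-0.001, -0.0018, -0.005, 0, 0, 5, 0], [-0.001, -0.0018, -0.005, 0, 0, 5, 0], [-0.001, -0.0018, -0.005, 0, 0, 5, 0], [-0.001, -0.0018, -0.005, 0, 0, 5, 0], [-0.001, -0.0018, -0.005, 0, 0, 5, 0], [-0.001, -0.0018, -0.005, 0, 0, 5, 0], [-0.001, -0.0018, -0.005, 0, 0, 5, 0]]])

```text
time: 16.9
tool_pos: [0.4338, -0.1036, 0.1914]
tool_rot: [-0.191, 0.768, 0.547, 0.272]
contact_force: [-0.4, 0.2, -2.2]
gripper_width: 0.248
grasp_force: 60.3
```

```bash
cat >> h.py <<'E'
def corr(q0):
    st=manip.state();f=lambda q:Ro.from_quat([q[1],q[2],q[3],q[0]])
    return np.degrees((f(q0)*f(st['tool_rot']).inv()).as_rotvec()).round(2)
E
python3 -c "
from h import *
rep();print(corr([-.1981,.7673,.542,.2797]))
a=load('s6');t=load('t6')
print('capsule',tri((a,357.3,253.8),(t,359,210.6)))
for n,f in (('s',a),('t',t)):
  im=f['frame'].astype(int);m=((im.min(2)>110)&(im.max(2)-im.min(2)<28)).astype(np.uint8)*255
  N,l,st,c=cv2.connectedComponentsWithStats(m)
  for i in range(1,N):
    X=onz(f,*c[i],.018)
    if 40<st[i,4]<1500 and .3<X[0]<.75 and -.4<X[1]<0.05: print(n,st[i],c[i].round(1),X.round(3))
"
```

```text
t 16.9 tcp [ 0.4338 -0.1036  0.1914] j [-0.78 -0.27  2.08  0.6   1.64 -0.5 ] F [-0.4   0.19 -2.17] grip 0.24802876822200146
binx [ 0.329  0.944 -0.021] biny [-0.944  0.329 -0.005] binz [0.002 0.021 1.   ] o [ 0.467 -0.009  0.16 ] lip [0.474 0.077 0.175]
[ 1.33 -0.13 -0.3 ]
capsule [ 0.57532919 -0.13186163  0.03182404]
s [325 204  15  22 221] [331.1 213.1] [0.691 0.036 0.018]
s [339 205  26  32 505] [351.8 219.9] [ 0.702 -0.015  0.018]
s [369 231  19  14 214] [377.8 237.2] [ 0.684 -0.099  0.018]
s [347 249  22  22 355] [357.3 260.5] [ 0.584 -0.132  0.018]
s [ 194  258   69   58 1284] [231.7 287.4] [ 0.356 -0.055  0.018]
s [376 265  26  24 475] [387.9 277.2] [ 0.582 -0.204  0.018]
s [406 279  28  26 518] [420.2 290.2] [ 0.592 -0.265  0.018]
t [352 201  16  20 183] [360.3 210.6] [ 0.58  -0.134  0.018]
t [412 202  18  18 206] [421.2 208.8] [ 0.59  -0.268  0.018]
t [386 204  21  20 308] [396.3 213.5] [ 0.575 -0.212  0.018]
t [ 274  284   82   31 1100] [319.4 300.6] [ 0.36  -0.049  0.018]
```

play_rows(series=[[[0, 0.0003, -0.015, 0.13, 0, -0.03, 0], [0, 0.0003, -0.015, 0.13, 0, -0.03, 0], [0, 0.0003, -0.015, 0.13, 0, -0.03, 0], [0, 0.0003, -0.015, 0.13, 0, -0.03, 0], [0, 0.0003, -0.015, 0.13, 0, -0.03, 0], [0, 0.0003, -0.015, 0.13, 0, -0.03, 0], [0, 0.0003, -0.015, 0.13, 0, -0.03, 0], [-0.001, 0.0003, -0.015, 0.13, 0, -0.03, 0], [0, 0.0003, -0.015, 0.13, 0, -0.03, 0], [0, 0.0003, -0.014, 0.13, 0, -0.03, 0]]])

```text
time: 17.9
tool_pos: [0.4325, -0.0995, 0.0414]
tool_rot: [-0.199, 0.768, 0.54, 0.28]
contact_force: [-1.0, -0.0, -0.7]
gripper_width: 0.246
grasp_force: 60.2
```

play_rows(series=[[[0, 0, 0, 0, 0, 0, 0], [0, 0, 0, 0, 0, 0, 0], [0, 0, 0, 0, 0, 0, 0]]])

```text
time: 18.2
tool_pos: [0.4332, -0.1, 0.0434]
tool_rot: [-0.199, 0.768, 0.541, 0.28]
contact_force: [0.0, 1.1, -1.8]
gripper_width: 0.248
grasp_force: 60.2
```

```bash
python3 -c "
from h import *
rep();print(corr([-.1981,.7673,.542,.2797]))
p=manip.state()['tool_pos'][:2]-np.array([.5047,.1016]);h=np.array([.334,.943]);print('along',p@h,'lat',p@np.array([-.943,.334]))
"
```

```text
t 18.2 tcp [ 0.4332 -0.1     0.0434] j [-0.79 -0.02  2.16  0.63  1.4  -0.68] F [ 0.    1.13 -1.79] grip 0.24817142516831353
binx [0.337 0.942 0.002] biny [-0.942  0.337  0.002] binz [ 0.001 -0.003  1.   ] o [ 0.467 -0.005  0.014] lip [0.475 0.08  0.031]
[-0.08 -0.07  0.16]
along -0.21399393477448267 lat 0.00011790578621005302
```

play_rows(series=[[[0.0057, 0.016, 0, 0, 0, 0, 0], [0.0057, 0.016, -0.0003, 0, 0, 0, 0], [0.0057, 0.016, -0.0003, 0, 0, 0, 0], [0.0057, 0.016, -0.0003, 0, 0, 0, 0], [0.0057, 0.016, -0.0003, 0, 0, 0, 0], [0.0057, 0.016, -0.0003, 0, 0, 0, 0], [0.0057, 0.016, -0.0003, 0, 0, 0, 0], [0.0057, 0.016, -0.0003, 0, 0, 0, 0], [0.0057, 0.016, -0.0003, 0, 0, 0, 0], [0.0057, 0.016, -0.0003, 0, 0, 0, 0]]])

```text
time: 19.2
tool_pos: [0.4905, 0.0609, 0.0411]
tool_rot: [-0.198, 0.768, 0.541, 0.28]
contact_force: [0.7, -0.1, -0.6]
gripper_width: 0.248
grasp_force: 60.3
```

```bash
python3 -c "
from h import *
rep();print(corr([-.1981,.7673,.542,.2797]))
p=manip.state()['tool_pos'][:2]-np.array([.5047,.1016]);h=np.array([.334,.943]);print('along',p@h,'lat',p@np.array([-.943,.334]))
"
```

```text
t 19.2 tcp [0.4905 0.0609 0.0411] j [-0.42 -0.06  2.2   0.76  1.19 -0.44] F [ 0.69 -0.11 -0.63] grip 0.24834393081771713
binx [0.336 0.942 0.003] biny [-0.942  0.336  0.002] binz [ 0.001 -0.003  1.   ] o [0.524 0.156 0.012] lip [0.533 0.241 0.029]
[-0.08 -0.02  0.14]
along -0.04313742696110037 lat -0.00020992541845980787
```

play_rows(series=[[[0.0018, 0.0051, 0, 0, 0, 0, 0], [0.0018, 0.0051, 0, 0, 0, 0, 0], [0.0018, 0.0051, 0, 0, 0, 0, 0], [0.0018, 0.0051, 0, 0, 0, 0, 0], [0.0018, 0.0051, 0, 0, 0, 0, 0], [0.0018, 0.0051, 0, 0, 0, 0, 0], [0.0018, 0.0051, 0, 0, 0, 0, 0], [0.0018, 0.0051, 0, 0, 0, 0, 0], [0.0003, 0.001, 0, 0, 0, 0, 0], [0, 0, 0, 0, 0, 0, 0]]])

```text
time: 20.2
tool_pos: [0.505, 0.1016, 0.0402]
tool_rot: [-0.198, 0.768, 0.54, 0.28]
contact_force: [-1.8, -2.4, -1.6]
gripper_width: 0.248
grasp_force: 60.6
```

```bash
python3 -c "
from h import *
rep()
p=manip.state()['tool_pos'][:2]-np.array([.5047,.1016]);h=np.array([.334,.943]);print('along',p@h,'lat',p@np.array([-.943,.334]),'Fx',manip.state()['contact_force'][:2]@h)
"
```

```text
t 20.2 tcp [0.505  0.1016 0.0402] j [-0.32 -0.04  2.18  0.79  1.13 -0.37] F [-1.84 -2.4  -1.57] grip 0.24773359825039667
binx [0.337 0.941 0.002] biny [-0.941  0.337  0.002] binz [ 0.001 -0.002  1.   ] o [0.539 0.197 0.011] lip [0.547 0.282 0.028]
along 0.0001378313809891299 lat -0.00023966008432709215 Fx -2.8765269166863483
```

play_rows(series=[[[0.0003, 0.001, 0, 0, 0, 0, 0], [0.0003, 0.001, 0, 0, 0, 0, 0], [0.0003, 0.001, 0, 0, 0, 0, 0], [0, 0, 0, 0, 0, 0, 0], [0, 0, 0, 0, 0, 0, 0]]])

```text
time: 20.7
tool_pos: [0.5057, 0.1016, 0.0394]
tool_rot: [-0.196, 0.769, 0.541, 0.278]
contact_force: [-9.3, -21.4, 1.9]
gripper_width: 0.249
grasp_force: 62.9
```

```bash
python3 -c "
from h import *
rep()
p=manip.state()['tool_pos'][:2]-np.array([.5047,.1016]);h=np.array([.334,.943]);print('along',p@h,'lat',p@np.array([-.943,.334]),'Fx',manip.state()['contact_force'][:2]@h)
"
```

```text
t 20.7 tcp [0.5057 0.1016 0.0394] j [-0.31 -0.04  2.18  0.79  1.13 -0.37] F [ -9.32 -21.45   1.92] grip 0.24895930353033416
binx [ 0.338  0.941 -0.004] biny [-0.941  0.338  0.   ] binz [0.002 0.004 1.   ] o [0.54  0.196 0.01 ] lip [0.548 0.282 0.026]
along 0.0003450452442071947 lat -0.0009214984216531783 Fx -23.34096632832753
```

The bin is hard against the back wall at its original position (23 N), so I'll unload, open and retreat.

play_rows(series=[[[-0.0004, -0.0012, 0, 0, 0, 0, 0], [-0.0004, -0.0012, 0, 0, 0, 0, 0], [0, 0, 0, 0, 0, 0, 0], [0, 0, 0, 0, 0, 0, 0.6], [0, 0, 0, 0, 0, 0, 0.6], [0, 0, 0, 0, 0, 0, 0.8], [0, 0, 0, 0, 0, 0, 1], [0, 0, 0, 0, 0, 0, 1], [0, 0, 0, 0, 0, 0, 1]]])

```text
time: 21.6
tool_pos: [0.5045, 0.103, 0.0401]
tool_rot: [-0.199, 0.768, 0.54, 0.28]
contact_force: [-0.1, -0.9, 0.1]
gripper_width: 0.999
grasp_force: 0.0
```

play_rows(series=[[[-0.0043, -0.0121, 0.0153, 0, 0, 0, 1], [-0.0043, -0.0121, 0.0153, 0, 0, 0, 1], [-0.0043, -0.0121, 0.0153, 0, 0, 0, 1], [-0.0043, -0.0121, 0.0153, 0, 0, 0, 1], [-0.0065, -0.018, 0.023, 0, 0, 0, 1], [-0.0065, -0.018, 0.023, 0, 0, 0, 1], [-0.0065, -0.018, 0.023, 0, 0, 0, 1], [0, 0, 0, 0, 0, 0, 1], [0, 0, 0, 0, 0, 0, 1]]])

```text
time: 22.5
tool_pos: [0.4679, 0.0002, 0.1703]
tool_rot: [-0.199, 0.768, 0.54, 0.28]
contact_force: [0.1, 0.0, 0.2]
gripper_width: 1.001
grasp_force: 0.0
```

```bash
python3 -c "
from h import *
rep()
w=grab('wrist','w7.png')
w3=load('w3')
# handle tip: expected vs dark mask in new view
print(proj(w,np.array([.4945,.0767,.066])))
m=(w['frame'].max(2)<45)
u,v=proj(w,np.array([.4945,.0767,.066])).round().astype(int)
for r in range(v-40,v+40,5):
  x=np.where(m[r,u-40:u+40])[0]; print(r,(x.min()+u-40,x.max()+u-40,len(x)) if len(x) else None)
"
```

```text
t 22.5 tcp [4.679e-01 2.000e-04 1.703e-01] j [-0.56 -0.29  2.15  0.68  1.49 -0.35] F [0.05 0.   0.17] grip 1.0006266415880494
binx [0.337 0.941 0.003] biny [-0.941  0.337  0.003] binz [ 0.002 -0.003  1.   ] o [0.502 0.095 0.141] lip [0.51  0.18  0.158]
[274.78343447 209.03020096]
169 (np.int64(235), np.int64(314), 80)
174 (np.int64(235), np.int64(314), 80)
179 (np.int64(235), np.int64(314), 80)
184 (np.int64(235), np.int64(314), 80)
189 (np.int64(235), np.int64(314), 80)
194 (np.int64(235), np.int64(314), 80)
199 (np.int64(266), np.int64(288), 23)
204 (np.int64(266), np.int64(289), 24)
209 (np.int64(266), np.int64(289), 24)
214 (np.int64(267), np.int64(288), 22)
219 (np.int64(267), np.int64(288), 22)
224 (np.int64(268), np.int64(287), 20)
229 None
234 None
239 None
244 None
```

play_rows(series=[[[0.014, -0.0163, 0.0125, -6.3, 2.23, 0, 1], [0.014, -0.0163, 0.0125, -6.3, 2.23, 0, 1], [0.014, -0.0163, 0.0125, -6.3, 2.23, 0, 1], [0.014, -0.0163, 0.0125, -6.3, 2.23, 0, 1], [0.014, -0.0163, 0.0125, -6.3, 2.23, 0, 1], [0.014, -0.0163, 0.0125, -6.3, 2.23, 0, 1], [0.014, -0.0163, 0.0125, 0, 0, 0, 1], [0.014, -0.0163, 0.0125, 0, 0, 0, 1], [0, 0, 0, 0, 0, 0, 1], [0, 0, 0, 0, 0, 0, 1]]])

```text
time: 23.55
tool_pos: [0.5793, -0.1289, 0.2682]
tool_rot: [-0.002, 0.818, 0.576, -0.001]
contact_force: [-0.4, 0.4, -0.3]
gripper_width: 0.997
grasp_force: 0.0
```

```bash
python3 -c "
from h import *
st=manip.state();print(st['tool_pos'],st['tool_rot'],st['joint_pos'].round(2))
w=grab('wrist','w8.png');a=grab('scene','s8.png')
for n,f in (('w',w),('s',a)):
  im=f['frame'].astype(int);m=((im.min(2)>95)&(im.max(2)-im.min(2)<30)).astype(np.uint8)*255
  N,l,s,c=cv2.connectedComponentsWithStats(m)
  for i in range(1,N):
    X=onz(f,*c[i],.018)
    if 150<s[i,4] and .5<X[0]<.66 and -.32<X[1]<-.08:
      P=np.argwhere(l==i)[:,::-1];ev,V=np.linalg.eigh(np.cov(P.T))
      print(n,i,s[i],c[i].round(1),X.round(3),'sd',np.sqrt(ev).round(1))
      if n=='w' and abs(X[1]+.133)<.03:
        hull=cv2.convexHull(P.astype(np.int32))[:,0]
        W=np.array([onz(w,*q,.02)[:2] for q in hull])
        ctr=onz(w,*c[i],.02)[:2]
        for th in range(0,180,15):
          d=np.array([np.cos(np.radians(th)),np.sin(np.radians(th))]);x=(W-ctr)@d;print(th,x.min().round(4),x.max().round(4),(x.max()-x.min()).round(4))
        # chord width profile every 45deg
"
```

```text
[ 0.57929476 -0.12894466  0.2681937 ] [-2.22083814e-03  8.17733577e-01  5.75592358e-01 -5.49287991e-04] [-0.35 -0.04  1.64  0.    1.54 -0.  ]
w 50 [266 157  37  34 770] [285.4 176.3] [ 0.588 -0.133  0.018] sd [8.  8.3]
0 -0.0252 0.0185 0.0437
15 -0.0257 0.0179 0.0436
30 -0.0246 0.017 0.0416
45 -0.0221 0.0156 0.0377
60 -0.0181 0.0197 0.0378
75 -0.0163 0.0225 0.0388
90 -0.0174 0.024 0.0414
105 -0.018 0.0239 0.0418
120 -0.0184 0.0221 0.0405
135 -0.0188 0.0189 0.0377
150 -0.0186 0.0192 0.0378
165 -0.0189 0.023 0.0418
w 61 [153 204 195  73 756] [261.  232.1] [ 0.539 -0.186  0.018] sd [16.7 56.5]
w 66 [ 198  226  140  107 7403] [265.7 283.7] [ 0.521 -0.252  0.018] sd [19.2 34.9]
s 346 [346 249  23  22 384] [356.7 260.3] [ 0.583 -0.131  0.018] sd [5.2 6. ]
s 360 [376 265  26  25 485] [387.8 277.3] [ 0.582 -0.204  0.018] sd [5.8 6.8]
s 366 [406 279  28  26 533] [420.  290.3] [ 0.592 -0.265  0.018] sd [6.  7.2]
```

```bash
python3 -c "
from h import *
w=load('w8');im=w['frame'].astype(int)
m=((im.min(2)>85)&(im.max(2)-im.min(2)<35)).astype(np.uint8)
m=cv2.morphologyEx(m,cv2.MORPH_OPEN,np.ones((3,3)))
N,l,s,c=cv2.connectedComponentsWithStats(m);i=l[176,285];print(s[i])
P=np.argwhere(l==i)[:,::-1];W=np.array([onz(w,*q,.02)[:2] for q in P])*1000;print(W.mean(0),(W.min(0)+W.max(0))/2)
C=W-W.mean(0)
for th in range(0,360,20):
  d=np.array([np.cos(np.radians(th)),np.sin(np.radians(th))]);x=C@d;y=C@np.array([-d[1],d[0]])
  b=[np.ptp(y[(x>lo)&(x<=lo+6)]).round(0) if ((x>lo)&(x<=lo+6)).sum()>5 else 0 for lo in range(-24,24,6)]
  print(th,(x*y*y).mean().round(0),b,round(np.ptp(x),1))
g=im[155:195,262:308].sum(2)//3
for r in g[::2]: print(' '.join('%3d'%v for v in r[::2]))
"
```

```text
[266 156  37  35 960]
[ 586.08010735 -130.34067752] [ 585.18240259 -128.07958757]
0 21.0 [np.float64(15.0), np.float64(26.0), np.float64(36.0), np.float64(41.0), np.float64(42.0), np.float64(34.0), np.float64(27.0), np.float64(14.0)] 43.7
20 213.0 [np.float64(12.0), np.float64(23.0), np.float64(34.0), np.float64(41.0), np.float64(44.0), np.float64(44.0), np.float64(27.0), np.float64(9.0)] 43.3
40 191.0 [np.float64(11.0), np.float64(27.0), np.float64(36.0), np.float64(41.0), np.float64(42.0), np.float64(41.0), np.float64(38.0), 0] 39.3
60 -22.0 [0, np.float64(32.0), np.float64(39.0), np.float64(40.0), np.float64(40.0), np.float64(37.0), np.float64(32.0), np.float64(6.0)] 38.9
80 -213.0 [0, np.float64(38.0), np.float64(42.0), np.float64(42.0), np.float64(40.0), np.float64(35.0), np.float64(23.0), np.float64(9.0)] 41.5
100 -189.0 [np.float64(14.0), np.float64(28.0), np.float64(40.0), np.float64(44.0), np.float64(40.0), np.float64(33.0), np.float64(23.0), np.float64(11.0)] 43.8
120 26.0 [np.float64(18.0), np.float64(28.0), np.float64(34.0), np.float64(37.0), np.float64(40.0), np.float64(
[... 2902 characters left out ...]
 208 211 208 207 203 206 204 202 203 188 153 149 161 162
162 156 104  94  96 137 187 193 202 203 210 210 209 206 204 210 207 206 180 159 162 163 163
162 151 102  95  98 166 176 198 198 198 199 207 206 208 205 206 209 203 166 159 163 163 164
162 151 102  97 114 176 171 190 194 194 192 195 202 202 203 200 203 189 156 154 162 163 163
161 156 105  98 146 158 164 172 176 180 180 183 187 194 195 197 192 159 149 162 164 163 163
162 159 120 121 155 142 144 148 152 156 160 161 162 169 176 179 165 153 162 163 163 162 161
160 161 156 156 162 163 163 162 161 159 159 159 160 157 155 157 146 123 153 132 111 135 155
161 163 162 163 163 162 163 164 164 164 165 166 163 152 130 107  89  88  97  86  85  88  98
```

play_rows(series=[[[0.001, -0.0005, -0.03, 0, 0, -5, 0.7], [0.001, -0.0005, -0.03, 0, 0, -5, 0.7], [0.001, -0.0005, -0.03, 0, 0, 0, 0.7], [0.001, -0.0005, -0.03, 0, 0, 0, 0.7], [0.0007, 0, -0.03, 0, 0, 0, 0.7], [0, 0, -0.03, 0, 0, 0, 0.7], [0, 0, -0.03, 0, 0, 0, 0.7], [0, 0, -0.025, 0, 0, 0, 0.7], [0, 0, -0.015, 0, 0, 0, 0.7], [0, 0, -0.009, 0, 0, 0, 0.7]]])

```text
time: 24.65
tool_pos: [0.5829, -0.1311, 0.0092]
tool_rot: [-0.002, 0.865, 0.502, -0.001]
contact_force: [0.4, -0.8, 0.5]
gripper_width: 0.7
grasp_force: 0.0
```

play_rows(series=[[[0, 0, 0, 0, 0, 0, 0.7], [0, 0, 0, 0, 0, 0, 0], [0, 0, 0, 0, 0, 0, 0], [0, 0, 0, 0, 0, 0, 0], [0, 0, 0, 0, 0, 0, 0], [0, 0, 0, 0, 0, 0, 0], [0, 0, 0, 0, 0, 0, 0], [0, 0, 0, 0, 0, 0, 0]]])

```text
time: 25.45
tool_pos: [0.586, -0.1326, 0.0132]
tool_rot: [0.001, 0.865, 0.502, 0.001]
contact_force: [0.3, 0.2, 6.3]
gripper_width: 0.406
grasp_force: 58.6
```

play_rows(series=[[[0, 0, 0.02, 0, 0, 0, 0], [0, 0, 0.03, 0, 0, 0, 0], [0, 0, 0.03, 0, 0, 0, 0], [-0.015, -0.018, 0.01, 0, 0, 0, 0], [-0.02, -0.024, 0, 0, 0, 0, 0], [-0.02, -0.024, 0, 0, 0, 0, 0], [-0.02, -0.024, 0, 0, 0, 0, 0], [-0.02, -0.024, 0, 0, 0, 0, 0], [-0.02, -0.024, 0, 0, 0, 0, 0], [0, 0, 0, 0, 0, 0, 0]]])

```text
time: 26.45
tool_pos: [0.4674, -0.2719, 0.1009]
tool_rot: [-0.001, 0.866, 0.5, -0.0]
contact_force: [0.8, 0.7, -1.2]
gripper_width: 0.411
grasp_force: 58.4
```

play_rows(series=[[[0, 0, -0.02, 0, 0, 0, 0], [0, 0, -0.025, 0, 0, 0, 0], [0, 0, -0.02, 0, 0, 0, 0], [0, 0, -0.008, 0, 0, 0, 0], [0, 0, 0, 0, 0, 0, 0], [0, 0, 0, 0, 0, 0, 0]]])

```text
time: 27.05
tool_pos: [0.4701, -0.2701, 0.029]
tool_rot: [-0.0, 0.865, 0.502, 0.001]
contact_force: [0.7, 0.1, -0.2]
gripper_width: 0.415
grasp_force: 58.5
```

Still gripped and low over the dish floor, so I'll release it, rise and clear the view.

play_rows(series=[[[0, 0, -0.006, 0, 0, 0, 0], [0, 0, 0, 0, 0, 0, 0], [0, 0, 0, 0, 0, 0, 0.6], [0, 0, 0, 0, 0, 0, 0.6], [0, 0, 0, 0, 0, 0, 0.6], [0, 0, 0.02, 0, 0, 0, 0.6], [0, 0, 0.03, 0, 0, 0, 0.6], [0, 0, 0.04, 0, 0, 0, 0.6], [0, 0, 0.04, 0, 0, 0, 0.6], [0, 0, 0.04, 0, 0, 0, 0.6]]])

```text
time: 28.05
tool_pos: [0.4693, -0.2698, 0.194]
tool_rot: [-0.001, 0.865, 0.502, 0.0]
contact_force: [-0.2, -0.6, 0.2]
gripper_width: 0.599
grasp_force: 0.0
```

play_rows(series=[[[0, 0.03, 0.02, 0, 0, 0, 0.6], [0, 0.03, 0.02, 0, 0, 0, 0.6], [0, 0.03, 0.02, 0, 0, 0, 0.6], [0, 0.03, 0.02, 0, 0, 0, 0.6], [0, 0, 0, 0, 0, 0, 0.6], [0, 0, 0, 0, 0, 0, 0.6], [0, 0, 0, 0, 0, 0, 0.6]]])

```text
time: 28.75
tool_pos: [0.469, -0.1504, 0.2712]
tool_rot: [-0.001, 0.865, 0.502, -0.0]
contact_force: [0.9, -0.4, 0.3]
gripper_width: 0.598
grasp_force: 0.0
```

```bash
python3 -c "
from h import *
st=manip.state();print(st['tool_pos'],st['contact_force'])
for n in('scene','top'):
  f=grab(n,n+'9.png')
  im=f['frame'].astype(int);m=((im.min(2)>110)&(im.max(2)-im.min(2)<28)).astype(np.uint8)*255
  N,l,s,c=cv2.connectedComponentsWithStats(m)
  for i in range(1,N):
    X=onz(f,*c[i],.025)
    if 40<s[i,4]<1500 and .35<X[0]<.75 and -.4<X[1]<0.05: print(n,s[i],c[i].round(1),X.round(3))
  # bin handle / bystanders compare with start
  if n=='scene':
    d=cv2.absdiff(load('s0')['frame'],f['frame']).max(2)
    for nm,(u0,u1,v0,v1) in dict(mug=(138,186,188,240),can=(315,345,185,225),timer=(338,366,206,237),salt=(368,392,200,247),binfront=(205,275,185,240)).items(): print(nm,(d[v0:v1,u0:u1]>45).mean().round(3))
"
```

```text
[ 0.46901906 -0.15038206  0.271207  ] [ 0.85943443 -0.40836249  0.29752706]
scene [325 204  14  22 189] [331.2 212.3] [0.683 0.029 0.025]
scene [339 205  26  32 506] [352.  220.1] [ 0.69  -0.024  0.025]
scene [369 231  19  14 215] [377.8 237.2] [ 0.673 -0.107  0.025]
scene [376 265  26  24 474] [387.9 277.3] [ 0.573 -0.21   0.025]
scene [406 279  28  26 516] [420.2 290.2] [ 0.583 -0.271  0.025]
scene [361 304  30  28 610] [374.1 318.6] [ 0.464 -0.268  0.025]
mug 0.0
can 0.0
timer 0.0
salt 0.008
binfront 0.031
top [412 202  18  18 204] [421.2 208.8] [ 0.585 -0.267  0.025]
top [386 204  21  20 308] [396.3 213.5] [ 0.57  -0.211  0.025]
top [416 246  22  22 336] [426.9 256.7] [ 0.463 -0.266  0.025]
top [284 289  72  26 856] [328.6 302.6] [ 0.353 -0.066  0.025]
```

```bash
python3 -c "
from h import *
a=load('s0')['frame'];b=load('scene9')['frame']
g=lambda i,r:np.float32(cv2.cvtColor(i,cv2.COLOR_BGR2GRAY)[r[2]:r[3],r[0]:r[1]])
for r in [(236,262,196,236),(205,275,185,240),(140,185,188,240)]:
  A,B=g(a,r),g(b,r);print(cv2.phaseCorrelate(A,B,cv2.createHanningWindow(A.shape[::-1],cv2.CV_32F)))
s=load('s0');h=np.array([.334,.943,0]);X=np.array([.4945,.0767,.066]);print('px per 4mm',proj(s,X-h*.004)-proj(s,X))
d=cv2.absdiff(a,b).max(2)[185:240,205:275];y,x=np.where(d>45);print(x.min()+205,x.max()+205,y.min()+185,y.max()+185,np.median(x)+205,np.median(y)+185)
"
```

```text
((0.5229824546643549, -0.04295211328765447), 0.9754811604817708)
((-0.1621304386535769, -0.11584467879396954), 0.44484678197790073)
((0.5009434040487193, 0.0730313321414009), 1.0037423802991954)
px per 4mm [0.66584116 0.84714586]
215 274 199 239 227.0 203.0
```

The handle moved no further between pictures than the untouched mug did, so the bin is home. I'm handing in.

```bash
python3 -c "
from plant import manip
print(manip.job_done())"
```

```text
the job is handed in; nothing more can be done
None
```

I handed the job in at about 29 s, no verdict shown: all three capsules are in the dish (one missed the dish and I moved it there from the table with the gripper), the bin weighed empty and is back home against its stop (catch click inferred, not measured), and the mug, canister, timer and shaker were not disturbed.

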